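Take the nested mounting cups apart onto their colour-coded dishes

TASK

The mounting cups for embedding specimens were left nested in one another with the green specimen standing on top. Take the nest apart, lifting each piece straight off, and set it upright, flat on the floor of the dish of its own colour: specimen in the green dish, and the orange, white and blue cups each alone and empty in theirs. Keep everything upright, set it down rather than drop it, and leave the jar and the loupe alone.

Things in the scene. Friction and masses are not known exactly. Their poses are not given: they have to be found in the camera images.
- cup_blue: Blue plastic mounting cup, the largest, bottom of the nest: plain round upright cup, outside diameter 60 mm, height 22 mm, wall 2.5 mm, bore 55 mm, its inner floor 4 mm above its underside (the white cup stands on it). Origin: centre of the underside, z up. Loose; at the start it stands on a mat with all the others in it. About 60 g.
- cup_white: White plastic mounting cup, the middle one: plain round upright cup, outside diameter 50 mm, height 30 mm, wall 2.5 mm, bore 45 mm, its inner floor 14 mm above its underside (the orange cup stands on it). Origin: centre of the underside, z up. Loose; at the start it stands loosely in the blue cup, its underside 4 mm above the blue cup's, so that it stands 12 mm proud of the blue rim. About 60 g.
- cup_orange: Orange plastic mounting cup, the smallest: plain round upright cup, outside diameter 40 mm, height 28 mm, wall 2.5 mm, bore 35 mm, its inner floor 22 mm above its underside (the specimen stands on it). Origin: centre of the underside, z up. Loose; at the start it stands loosely in the white cup, its underside 14 mm above the white cup's, so that it stands 12 mm proud of the white rim. About 50 g.
- specimen: Green round specimen mount with a small bright metal section in its top face, diameter 30 mm, height 15 mm, about 30 g. Origin: centre of the underside, z up. Loose; at the start it stands in the orange cup, its underside 22 mm above the orange cup's, 9 mm proud of the orange rim: the top of the nest, 55 mm above the mat it stands on.
- dish_blue: round shallow grey dish with its floor in blue, fixed on one of the two mats; the place for the blue cup. Inner diameter 76 mm, outside diameter 82 mm, rim 6 mm high, floor 3 mm above the mat. Origin: centre of the underside, on the mat (both mats, the black and the grey, are 2.5 mm thick). Its place differs each time.
- dish_white: round shallow grey dish with its floor in white, fixed on one of the two mats; the place for the white cup. Inner diameter 66 mm, outside diameter 72 mm, rim 6 mm high, floor 3 mm above the mat. Origin: centre of the underside, on the mat (both mats, the black and the grey, are 2.5 mm thick). Its place differs each time.
- dish_orange: round shallow grey dish with its floor in orange, fixed on one of the two mats; the place for the orange cup. Inner diameter 56 mm, outside diameter 62 mm, rim 6 mm high, floor 3 mm above the mat. Origin: centre of the underside, on the mat (both mats, the black and the grey, are 2.5 mm thick). Its place differs each time.
- dish_green: round shallow grey dish with its floor in green, fixed on one of the two mats; the place for the green specimen. Inner diameter 46 mm, outside diameter 52 mm, rim 6 mm high, floor 3 mm above the mat. Origin: centre of the underside, on the mat (both mats, the black and the grey, are 2.5 mm thick). Its place differs each time.
- jar: bystander: white jar with a blue lid, diameter 50 mm, height 52 mm, standing loose. Origin: centre of the underside. Leave it alone. (Also about: a tall machine left of the black mat, to keep the arm clear of, and a tray with a rim 16 mm high right of the grey mat.)
- loupe: bystander: small black loupe with a white ring, diameter 34 mm, height 38 mm, standing loose. Origin: centre of the underside. Leave it alone.
Not all that is in view belongs to the job. Several things have the shape of the cup_blue; the one meant has the colours described above.

How it is judged:
By the outcome, as a careful person would: the job done as asked, in the order asked, and still so for the second after the job is handed in, with the robot touching nothing.
It also fails if it takes over 99 s, if anything falls off the work surface, if the arm or the gripper's body presses on something with over 40 N, if the wrist force passes 120 N, or if a joint passes its speed limit or range.

ROBOT

A 7-joint arm with a two-finger parallel gripper is mounted at the origin on a cart in front of the work surface, level with it; the furniture and walls round the work are solid. World frame = base frame: x ahead of the robot, y to its left, z up, the work surface at z = 0. Lengths are in m, angles in rad, forces in N, time in s.
With the tool pointing down it reaches from about 0.425 to 1.025 m from the base axis. Payload 3.6 kg.
Tool frame: the origin (TCP) lies midway between the tips of the shut fingers; the grasp point (between the pads) lies 19 mm behind it; z points along the fingers, y is the line along which they close (so a half turn about z gives the same grasp; the last joint's range is limited). The gripper opens to 85 mm and grips with 20 to 120 N. Pads are 22 mm wide; open, the fingers measure 114 mm over their backs; the gripper's body (76 mm by 85 mm) begins 54 mm behind the grasp point. The pads swing forward as they close: fully open they stand 13 mm farther back than shut.
Start: joints at [-1.442, 0.591, 0.048, 1.609, -0.033, 0.943, -0.034], TCP at [0.16, 0.707, 0.231] pointing down, gripper open.
Joint ranges: [-2.69, 2.69], [-0.47, 2.24], [-1.27, 1.36], [0.19, 2.51], [-1.53, 4.68], [0.08, 2.07], [-3.09, 3.09]. Speed limits (rad/s): [2.57, 2.57, 3.14, 3.14, 3.14, 3.14, 3.14].

INTERFACE

Orientations are given as a rotation vector (axis times angle).
In Python, from bench import r gives the robot as it stands.
- The arm moves only by the tool drive_tool, never from a script. Its argument "commands" is a list of rows, each an object with "delta_pos": the shift along the tool's x, y, z as a fraction of full scale, a list of three; "angular": the turn, a rotation vector about the tool's x, y, z as a fraction of full scale, a list of three. In form: [{"delta_pos": [tx, ty, tz], "angular": [wx, wy, wz]}, ...]. A call has 1 to 12 rows; each row shifts and turns the commanded pose from where the row before left it, along the tool's axes as they then stand; what a row does not reach is not made up. Full scale, the value 1, is 0.02 m for a shift and 0.08 rad for a turn. A row lasts 1/12 s, in which the tool goes at most 41.7 mm and 7.16 degrees, less where a joint would pass 70% of its speed; a pose out of reach is approached as far as the arm can. A call with a number of a shift or a turn outside -1 to 1 is refused whole. A call with a gripper value outside its range is refused whole. "gripper" is the opening, from -1 (shut) to 1 (fully open), set as the call begins (left out, the last holds). The fingers move at their own pace and stop on an object; "newtons" is the grip in N (left out, the last holds). Time passes only in rows, so rows that do not move let the fingers close. It gives the time, the measured TCP pose, the force, the opening and the grip force at its end, in the units of the state.
- r.get_state(): the state, without advancing time (a new reading comes with each control period).
- r.snapshot(name): name is "scene" or "side" or "wrist"; returns a dict with "pixels" (420x560x3 uint8, red, green, blue), "vfov" (degrees; the focal length in pixels is half the picture's height over the tangent of half this angle, whatever the lens; pixels are square), "cx", "cy" (the principal point, pixels), "rvec" (rotation vector, rad) and "tvec" (3), from world to camera coordinates, as OpenCV has them. Camera axes: x right, y down, z forward; pixel columns grow to the right and rows downward; lengths in m; the calibration is good to about 2 mm. The wrist camera is an equidistant fisheye: a pixel r from the principal point sees the ray r / f radians off the axis. A picture is of the moment at which its call begins. There is no depth.
- r.close_job(): hands the job in; it is judged then, once.
The state is a dict: "time_s": time; "joints": joint angles; "qd": joint speeds; "joint_torque": joint torques, N m; "ee_pos": TCP position; "eef_rot": TCP orientation; "force": force on the tool from outside, world axes, zero at the start; "torque": the same for the moment, N m; "finger_gap": finger opening in m; "grip_force": force on a finger pad.
Only numpy, scipy, OpenCV 4.12 (cv2) and the standard library are available. Lean on these libraries where they do the work, as an engineer would, in place of code of your own. Each camera call takes 0.05 s, during which the arm holds its last target. There are 200 camera calls.

## Working session

There is one attempt and no reset: what is moved stays moved. The work goes in short steps, Python scripts to look and compute and a tool call to move; the robot and the scene stay as the last step left them, time stands still between calls to the robot, and variables do not carry over. Pictures are saved under pics/ and viewed, at most 14 in all, crops included, and the job is handed in when it is done.

Besides the shell and the picture viewer there is one more tool, called after "Call:" in YAML: its name, and indented under it one key for each argument. drive_tool: Moves the arm, as the interface text tells. Shift numbers are shares of 0.02 m and turn numbers shares of 0.08 rad, none past 1 either way. Its arguments: {"type":"object","properties":{"commands":{"type":"array"},"gripper":{"type":"number"},"newtons":{"type":"number"}},"required":["commands"]}

```bash
ls; mkdir -p pics; cat > h.py <<'E'
import numpy as np, cv2
from bench import r
def snap(n,f):
    s=r.snapshot(n); cv2.imwrite('pics/'+f+'.png',s['pixels'][:,:,::-1]); 
    np.save('pics/'+f+'.npy',{k:v for k,v in s.items()},allow_pickle=True); return s
def load(f): return np.load('pics/'+f+'.npy',allow_pickle=True).item()
def ray(s,u,v,fish=False):
    f=210/np.tan(np.radians(s['vfov'])/2); x=(u-s['cx'])/f; y=(v-s['cy'])/f
    if fish:
        t=np.hypot(x,y); d=np.array([x/t*np.sin(t),y/t*np.sin(t),np.cos(t)]) if t>1e-9 else np.array([0,0,1.])
    else: d=np.array([x,y,1.])
    R=cv2.Rodrigues(np.array(s['rvec'],float))[0]; c=-R.T@np.array(s['tvec'],float).ravel()
    return c,R.T@d
def atz(s,u,v,z,fish=False):
    c,d=ray(s,u,v,fish); return c+d*(z-c[2])/d[2]
E
python3 - <<'E'
from h import *
for n in ['scene','side','wrist']:
    s=snap(n,n+'0'); c,d=ray(s,s['cx'],s['cy']); print(n,c.round(3),d.round(3),s['vfov'],s['cx'],s['cy'])
print(r.get_state())
a=load('scene0')['pixels'];b=load('side0')['pixels'];
E
```

```text
pics
scene [-0.096 -0.228  0.58 ] [ 0.697  0.436 -0.569] 51.105650261573935 277.3894004938574 207.10589021896078
side [ 0.469 -0.679  0.543] [ 0.088  0.875 -0.477] 56.24192558273965 280.57819224217457 209.2651940153796
wrist [0.089 0.723 0.373] [ 0.279 -0.065 -0.958] 65.70646984690485 279.8713427492138 208.78251190675326
{'time_s': 0.15, 'joints': array([-1.44148975,  0.5919009 ,  0.04830636,  1.60952365, -0.03330592,
        0.94268629, -0.03372573]), 'qd': array([-0.00079141, -0.00326666,  0.00183321, -0.00336746,  0.00035079,
        0.00053695,  0.00042016]), 'joint_torque': array([ 2.76610008e-03, -5.49243271e+01,  1.54964626e+00, -1.98452657e+01,
        9.58979741e-03,  5.65741488e-03,  4.77825949e-06]), 'ee_pos': array([0.16004398, 0.70646491, 0.23041031]), 'eef_rot': array([-3.49164559e-01, -3.12202504e+00,  2.68664211e-03]), 'force': array([ 0.11880841,  0.2672094 , -0.11833817]), 'torque': array([-0.01636137,  0.0217277 ,  0.02988911]), 'grip_force': 0.0, 'finger_gap': 0.08560715026374478}
```

View pics/scene0.png

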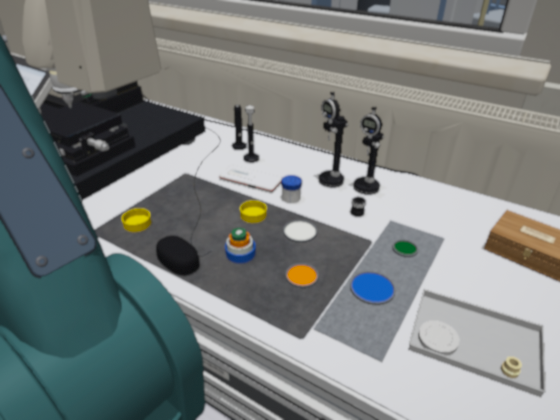

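View pics/side0.png

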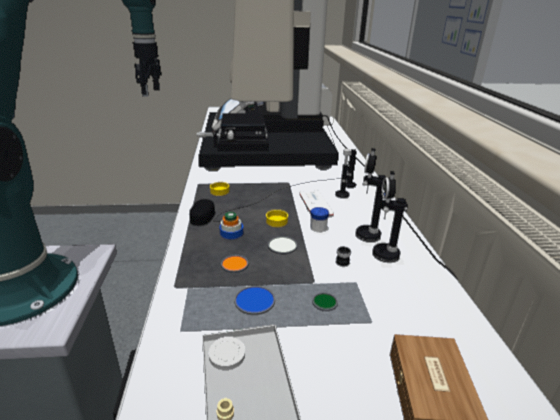

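View pics/wrist0.png

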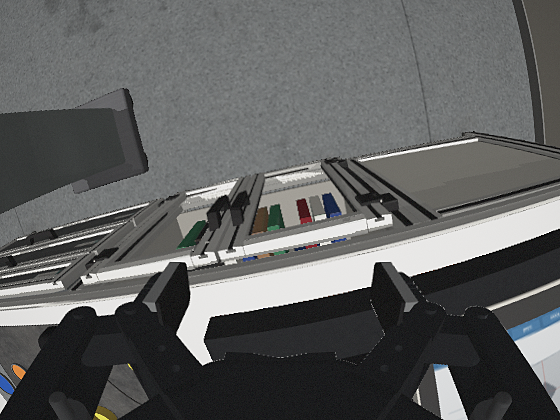

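```bash
python3 - <<'E'
from h import *
P={'scene0':dict(nest=(239,233),white=(300,231),orange=(302,275),green=(405,248),blue=(373,288)),
   'side0':dict(nest=(231,217),white=(283,245),orange=(235,264),green=(325,301),blue=(255,300))}
for f in P:
    s=load(f); px=s['pixels']; hsv=cv2.cvtColor(px,cv2.COLOR_RGB2HSV)
    for k,(u,v) in P[f].items():
        if k=='nest': print(f,k,atz(s,u,v,.0575).round(4)); continue
        m=np.zeros((422,562),np.uint8); img=px.copy()
        a,_,_,rect=cv2.floodFill(img,m,(u,v),(255,0,255),(12,)*3,(12,)*3,cv2.FLOODFILL_FIXED_RANGE)
        mm=cv2.moments(m,True); cu,cv_=mm['m10']/mm['m00']-1,mm['m01']/mm['m00']-1
        print(f,k,a,rect,round(cu,1),round(cv_,1),atz(s,cu,cv_,.0055).round(4))
    # nest crop
    u,v=P[f]['nest']; c=px[v-35:v+40,u-50:u+50]; cv2.imwrite('pics/n_'+f+'.png',cv2.resize(c[:,:,::-1],None,fx=4,fy=4,interpolation=cv2.INTER_CUBIC))
a=cv2.imread('pics/n_scene0.png');b=cv2.imread('pics/n_side0.png');cv2.imwrite('pics/n.png',np.hstack([a,b]))
E
```

```text
scene0 nest [0.4298 0.1873 0.0575]
scene0 white 355 (286, 223, 28, 16) 282.6 212.7 [0.595  0.1901 0.0055]
scene0 orange 367 (288, 266, 27, 18) 283.0 219.7 [0.5727 0.1753 0.0055]
scene0 green 142 (396, 243, 19, 10) 288.0 212.0 [0.6038 0.1813 0.0055]
scene0 blue 749 (354, 275, 38, 25) 305.2 230.9 [0.5643 0.1146 0.0055]
side0 nest [0.4318 0.1768 0.0575]
side0 white 253 (270, 238, 25, 13) 279.8 213.5 [0.5638 0.282  0.0055]
side0 orange 195 (224, 257, 22, 12) 275.4 214.3 [0.5511 0.2779 0.0055]
side0 green 197 (315, 295, 20, 12) 283.6 217.8 [0.5722 0.2571 0.0055]
side0 blue 640 (237, 288, 36, 23) 273.3 231.5 [0.5387 0.1868 0.0055]
```

View pics/n.png

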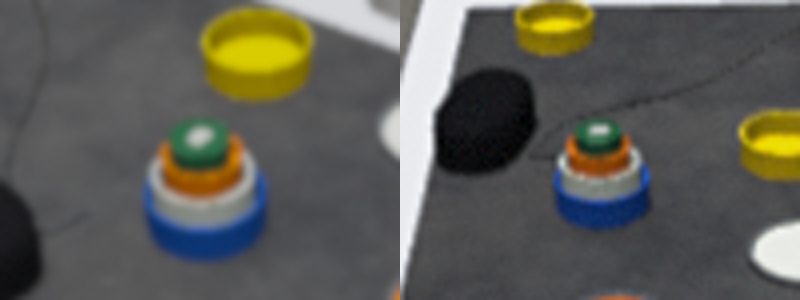

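```bash
python3 - <<'E'
from h import *
P={'scene0':dict(nest=(238.8,232.2),white=(300,231),orange=(302,275),green=(405,248),blue=(373,288)),
   'side0':dict(nest=(230.5,214.8),white=(283,245),orange=(235,264),green=(325,301),blue=(255,300))}
R={}
for f in P:
    s=load(f); px=s['pixels']
    for k,(u,v) in P[f].items():
        z=.0575
        if k!='nest':
            z=.0055; m=np.zeros((422,562),np.uint8)
            cv2.floodFill(px.copy(),m,(u,v),(255,0,255),(25,)*3,(25,)*3,cv2.FLOODFILL_FIXED_RANGE)
            mm=cv2.moments(m[1:-1,1:-1],True); u,v=mm['m10']/mm['m00'],mm['m01']/mm['m00']
            ys,xs=np.nonzero(m[1:-1,1:-1]); q=np.array([atz(s,a,b,z) for a,b in zip(xs,ys)]); print('ext',np.ptp(q,axis=0).round(3),end=' ')
        p=atz(s,u,v,z); c,d=ray(s,u,v); d/=np.linalg.norm(d)
        R.setdefault(k,[]).append((c,np.eye(3)-np.outer(d,d))); print(f,k,round(u,1),round(v,1),p.round(4))
for k,l in R.items(): print(k,np.linalg.solve(sum(A for c,A in l),sum(A@c for c,A in l)).round(4))
E
```

```text
scene0 nest 238.8 232.2 [0.4316 0.1891 0.0575]
ext [0.06  0.059 0.   ] scene0 white 299.8 230.5 [0.5592 0.1249 0.0055]
ext [0.049 0.049 0.   ] scene0 orange 301.5 274.5 [0.4438 0.0548 0.0055]
ext [0.032 0.037 0.   ] scene0 green 405.0 247.1 [ 0.6272 -0.0828  0.0055]
ext [0.066 0.07  0.   ] scene0 blue 372.3 286.8 [ 0.4855 -0.0699  0.0055]
side0 nest 230.5 214.8 [0.4303 0.1881 0.0575]
ext [0.06  0.058 0.   ] side0 white 282.2 244.4 [0.5562 0.1256 0.0055]
ext [0.05  0.043 0.   ] side0 orange 234.2 262.6 [0.4397 0.057  0.0055]
ext [0.04  0.039 0.   ] side0 green 324.5 300.5 [ 0.623  -0.0817  0.0055]
ext [0.071 0.067 0.   ] side0 blue 254.4 299.2 [ 0.4822 -0.0691  0.0055]
nest [0.4305 0.1882 0.058 ]
white [0.5561 0.1231 0.0077]
orange [0.4401 0.0527 0.009 ]
green [ 0.6226 -0.084   0.0084]
blue [ 0.4825 -0.071   0.0078]
```

```bash
python3 - <<'E'
from h import *
s=load('scene0'); d=load('side0')
for n,u,v,z in [('yel near',253,207,.0245),('yel far',136,215,.0245),('mouse',178,250,.02),('machine corner',60,200,.0)]: print(n,atz(s,u,v,z).round(3))
for n,u,v,z in [('yel near',277,214,.0245),('yel far',219,186,.0245),('mouse',202,210,.02),('machine cornerL',200,164,0),('machine cR',337,164,0),('jar',319,213,.05),('loupe',343,250,.038)]: print(n,atz(d,u,v,z).round(3))
E
```

```text
yel near [0.555 0.243 0.024]
yel far [0.394 0.437 0.024]
mouse [0.36  0.285 0.02 ]
machine corner [0.361 0.663 0.   ]
yel near [0.553 0.245 0.024]
yel far [0.388 0.43  0.024]
mouse [0.349 0.286 0.02 ]
machine cornerL [0.307 0.674 0.   ]
machine cR [0.809 0.658 0.   ]
jar [0.658 0.2   0.05 ]
loupe [0.687 0.047 0.038]
```

Call:
drive_tool:
  commands:
    - {"delta_pos": [-0.2, -1, 0], "angular": [0, 0, 0]}
    - {"delta_pos": [-0.2, -0.97, 0], "angular": [0, 0, 0]}
    - {"delta_pos": [-0.2, -0.97, 0], "angular": [0, 0, 0]}
    - {"delta_pos": [-0.2, -0.97, 0], "angular": [0, 0, 0]}
    - {"delta_pos": [-0.2, -0.97, 0], "angular": [0, 0, 0]}
    - {"delta_pos": [-0.2, -0.97, 0], "angular": [0, 0, 0]}

```text
time_s: 0.65
ee_pos: [0.1576, 0.5864, 0.231]
eef_rot: [-0.349, -3.122, 0.001]
force: [0.4, 0.3, 0.1]
finger_gap: 0.0857
grip_force: 0.0
```

Call:
drive_tool:
  commands:
    - {"delta_pos": [0, 0, 0], "angular": [0, 0, -0.7]}
    - {"delta_pos": [0, 0, 0], "angular": [0, 0, -0.7]}
    - {"delta_pos": [0, 0, 0], "angular": [0, 0, -0.7]}
    - {"delta_pos": [0, 0, 0], "angular": [0, 0, -0.68]}
    - {"delta_pos": [-0.6, -1, 0], "angular": [0, 0, 0]}
    - {"delta_pos": [-0.6, -1, 0], "angular": [0, 0, 0]}
    - {"delta_pos": [-0.6, -1, 0], "angular": [0, 0, 0]}
    - {"delta_pos": [-0.6, -1, 0], "angular": [0, 0, 0]}
    - {"delta_pos": [-0.6, -1, 0], "angular": [0, 0, 0]}
    - {"delta_pos": [-0.6, -1, 0], "angular": [0, 0, 0]}
    - {"delta_pos": [-0.6, -1, 0], "angular": [0, 0, 0]}
    - {"delta_pos": [-0.6, -1, 0], "angular": [0, 0, 0]}

```text
time_s: 1.65
ee_pos: [0.2541, 0.4264, 0.2312]
eef_rot: [-0.0, -3.141, 0.0]
force: [0.1, -0.2, 0.5]
finger_gap: 0.0855
grip_force: 0.0
```

Call:
drive_tool:
  commands:
    - {"delta_pos": [-0.74, -0.99, 0], "angular": [0, 0, 0]}
    - {"delta_pos": [-0.74, -0.99, 0], "angular": [0, 0, 0]}
    - {"delta_pos": [-0.74, -0.99, 0], "angular": [0, 0, 0]}
    - {"delta_pos": [-0.74, -0.99, 0], "angular": [0, 0, 0]}
    - {"delta_pos": [-0.74, -0.99, 0], "angular": [0, 0, 0]}
    - {"delta_pos": [-0.74, -0.99, 0], "angular": [0, 0, 0]}
    - {"delta_pos": [-0.74, -0.99, 0.5], "angular": [0, 0, 0]}
    - {"delta_pos": [-0.74, -0.99, 0.5], "angular": [0, 0, 0]}
    - {"delta_pos": [-0.74, -0.99, 0.5], "angular": [0, 0, 0]}
    - {"delta_pos": [-0.74, -0.99, 0.5], "angular": [0, 0, 0]}
    - {"delta_pos": [-0.74, -0.99, 0.5], "angular": [0, 0, 0]}
    - {"delta_pos": [-0.74, -0.99, 0.5], "angular": [0, 0, 0]}

```text
time_s: 2.65
ee_pos: [0.4317, 0.189, 0.1708]
eef_rot: [0.0, 3.142, 0.0]
force: [0.4, 0.3, -0.1]
finger_gap: 0.0856
grip_force: 0.0
```

```bash
python3 - <<'E'
from h import *
w=snap('wrist','wrist1'); s=snap('side','side1'); print(r.get_state()['ee_pos'])
a=w['pixels']; b=s['pixels'][100:310,140:420]
cv2.imwrite('pics/c1.png',np.vstack([a,])[:,:,::-1])
E
```

```text
[0.43265966 0.1856898  0.17009268]
```

View pics/c1.png

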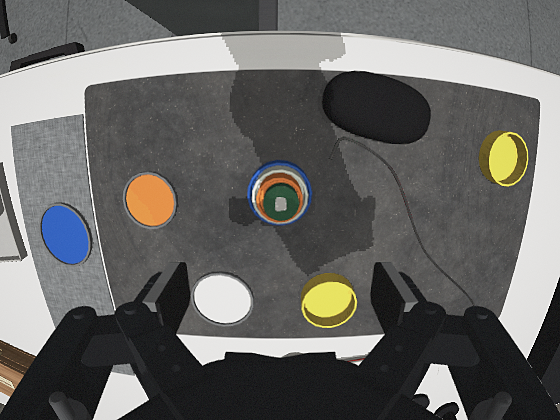

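```bash
python3 - <<'E'
from h import *
w=load('wrist1')
for n,u,v,z in [('spec',281,202,.0575),('bluerim',279.5,193,.0245),('orange',150.5,200.5,.0075),('white',222,298.5,.0075),('blue',66,234,.0075)]: print(n,atz(w,u,v,z,True).round(4))
print(r.get_state()['ee_pos'],r.get_state()['ee_pos'],cv2.Rodrigues(r.get_state()['eef_rot'])[0].round(3))
c,d=ray(w,w['cx'],w['cy'],True);print(c,d)
t=load('side0')
for u,v in [(205,335),(270,330)]: print('tray',atz(t,u,v,.016).round(3))
E
```

```text
spec [0.43   0.1905 0.0575]
bluerim [0.4306 0.1893 0.0245]
orange [0.4417 0.0562 0.0075]
white [0.5553 0.1249 0.0075]
blue [ 0.4818 -0.0651  0.0075]
[0.43265966 0.1856898  0.17009268] [0.43265966 0.1856898  0.17009268] [[-1.     0.008 -0.001]
 [ 0.008  1.    -0.003]
 [ 0.001 -0.003 -1.   ]]
[0.35894215 0.18952657 0.31410608] [ 2.86902448e-01  3.37862687e-04 -9.57959744e-01]
tray [ 0.393 -0.168  0.016]
tray [ 0.507 -0.164  0.016]
```

Call:
drive_tool:
  commands:
    - {"delta_pos": [0, 0, 1], "angular": [0, 0, 0]}
    - {"delta_pos": [0, 0, 1], "angular": [0, 0, 0]}
    - {"delta_pos": [0, 0, 1], "angular": [0, 0, 0]}
    - {"delta_pos": [0, 0, 0.5], "angular": [0, 0, 0]}
    - {"delta_pos": [0, 0, 0], "angular": [0, 0, 0]}
    - {"delta_pos": [0, 0, 0], "angular": [0, 0, 0]}
    - {"delta_pos": [0, 0, 0], "angular": [0, 0, 0]}
    - {"delta_pos": [0, 0, 0], "angular": [0, 0, 0]}
  gripper: 0.1
  newtons: 20

```text
time_s: 3.42
ee_pos: [0.4319, 0.1905, 0.1023]
eef_rot: [0.0, 3.14, 0.002]
force: [0.0, 0.6, 0.2]
finger_gap: 0.0467
grip_force: 0.0
```

```bash
python3 - <<'E'
from h import *
w=snap('wrist','wrist2'); s=snap('side','side2'); print(r.get_state()['ee_pos'])
a=w['pixels'][120:400,90:470]; b=s['pixels'][110:250,150:310]
cv2.imwrite('pics/c2.png',np.hstack([cv2.resize(a,(475,350)),cv2.resize(b,(400,350)) [:,:325]])[:,:,::-1])
E
```

```text
[0.43176989 0.19033746 0.10221019]
```

View pics/c2.png

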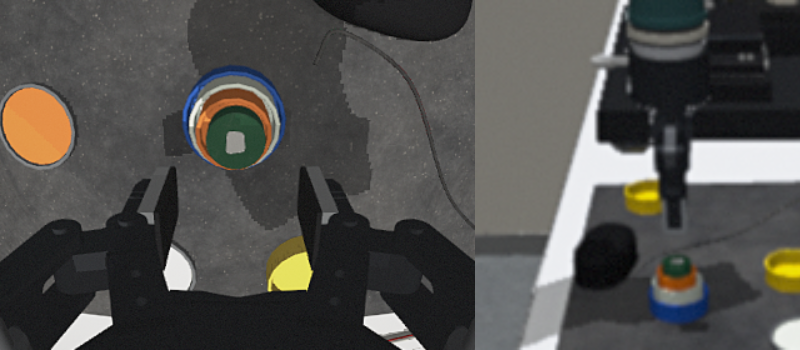

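```bash
python3 - <<'E'
from h import *
w=load('wrist2')
for cu,cv_,y in [(175,167,.1895-.0233),(301,167,.1895+.0233),(152,183,.1895-.0233),(325,183,.1895+.0233)]:
    u,v=90+cu/1.25,120+cv_/1.25
    c,d=ray(w,u,v,True); print(c+d*(y-c[1])/d[1])
    print('  at x=.421', c+d*(.4206-c[0])/d[0],' x=.443',c+d*(.4426-c[0])/d[0])
print(atz(w,90+235/1.25,120+140/1.25,.0575,True))
E
```

```text
[0.426377   0.1662     0.09864494]
  at x=.421 [0.4206     0.16831285 0.11119419]  x=.443 [0.4426     0.16026668 0.06340411]
[0.41661169 0.2128     0.12004866]
  at x=.421 [0.4206     0.21431007 0.11139811]  x=.443 [0.4426     0.22263982 0.06368063]
[0.41212458 0.1662     0.14103874]
  at x=.421 [0.4206     0.16227165 0.12444522]  x=.443 [0.4426     0.15207469 0.08137277]
[0.40435697 0.2128     0.15644407]
  at x=.421 [0.4206     0.22060456 0.12471329]  x=.443 [0.4426     0.23117527 0.08173628]
[0.43043862 0.19000225 0.0575    ]
```

Call:
drive_tool:
  commands:
    - {"delta_pos": [0.05, -0.05, 0.7], "angular": [0, 0, 0]}
    - {"delta_pos": [0, 0, 0.7], "angular": [0, 0, 0]}
    - {"delta_pos": [0, 0, 0.5], "angular": [0, 0, 0]}
    - {"delta_pos": [0, 0, 0.4], "angular": [0, 0, 0]}
    - {"delta_pos": [0, 0, 0.25], "angular": [0, 0, 0]}
    - {"delta_pos": [0, 0, 0.2], "angular": [0, 0, 0]}
    - {"delta_pos": [0, 0, 0], "angular": [0, 0, 0]}
    - {"delta_pos": [0, 0, 0], "angular": [0, 0, 0]}

```text
time_s: 4.18
ee_pos: [0.4303, 0.189, 0.0463]
eef_rot: [-0.001, -3.142, 0.0]
force: [-0.7, 0.7, 0.2]
finger_gap: 0.0473
grip_force: 0.0
```

Call:
drive_tool:
  commands:
    - {"delta_pos": [0, 0, 0], "angular": [0, 0, 0]}
    - {"delta_pos": [0, 0, 0], "angular": [0, 0, 0]}
    - {"delta_pos": [0, 0, 0], "angular": [0, 0, 0]}
    - {"delta_pos": [0, 0, 0], "angular": [0, 0, 0]}
    - {"delta_pos": [0, 0, 0], "angular": [0, 0, 0]}
    - {"delta_pos": [0, 0, 0], "angular": [0, 0, 0]}
  gripper: -0.5
  newtons: 20

```text
time_s: 4.68
ee_pos: [0.4304, 0.189, 0.0467]
eef_rot: [0.001, 3.141, 0.0]
force: [-0.6, -0.8, 6.6]
finger_gap: 0.0365
grip_force: 21.2
```

```bash
python3 - <<'E'
from h import *
w=snap('wrist','wrist3'); s=snap('side','side3');t=snap('scene','scene3'); print(r.get_state()['ee_pos'])
f=lambda p:cv2.resize(p[150:270,170:290],(400,400),interpolation=2)
cv2.imwrite('pics/c3.png',np.hstack([f(s['pixels']),f(t['pixels'])])[:,:,::-1])
E
```

```text
[0.43042468 0.18903703 0.04673375]
```

View pics/c3.png

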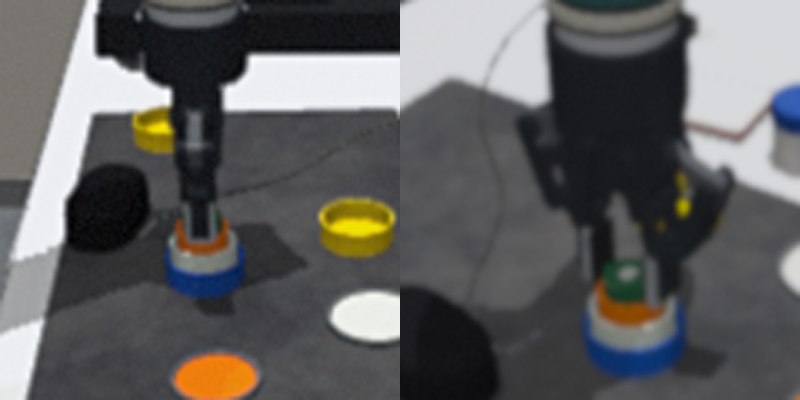

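Call:
drive_tool:
  commands:
    - {"delta_pos": [0, 0, 0], "angular": [0, 0, 0]}
    - {"delta_pos": [0, 0, 0], "angular": [0, 0, 0]}
    - {"delta_pos": [0, 0, 0], "angular": [0, 0, 0]}
    - {"delta_pos": [0, 0, -0.14], "angular": [0, 0, 0]}
    - {"delta_pos": [0, 0, 0], "angular": [0, 0, 0]}
    - {"delta_pos": [0, 0, 0], "angular": [0, 0, 0]}
  gripper: 0.0

```text
time_s: 5.33
ee_pos: [0.4303, 0.189, 0.0492]
eef_rot: [0.001, 3.141, 0.0]
force: [-0.2, -0.4, 0.1]
finger_gap: 0.0428
grip_force: 0.0
```

Call:
drive_tool:
  commands:
    - {"delta_pos": [0, 0, 0], "angular": [0, 0, 0]}
    - {"delta_pos": [0, 0, 0], "angular": [0, 0, 0]}
    - {"delta_pos": [0, 0, 0], "angular": [0, 0, 0]}
    - {"delta_pos": [0, 0, 0], "angular": [0, 0, 0]}
    - {"delta_pos": [0, 0, 0], "angular": [0, 0, 0]}
    - {"delta_pos": [0, 0, 0], "angular": [0, 0, 0]}
  gripper: -0.5
  newtons: 20

```text
time_s: 5.83
ee_pos: [0.4303, 0.1891, 0.0492]
eef_rot: [0.0, 3.141, 0.0]
force: [-1.2, -0.0, 5.3]
finger_gap: 0.0282
grip_force: 19.7
```

Call:
drive_tool:
  commands:
    - {"delta_pos": [0, 0, -0.2], "angular": [0, 0, 0]}
    - {"delta_pos": [0, 0, -0.3], "angular": [0, 0, 0]}
    - {"delta_pos": [0, 0, -0.5], "angular": [0, 0, 0]}
    - {"delta_pos": [0, 0, -0.6], "angular": [0, 0, 0]}
    - {"delta_pos": [0, 0, 0], "angular": [0, 0, 0]}

```text
time_s: 6.25
ee_pos: [0.4313, 0.1894, 0.0831]
eef_rot: [0.001, 3.138, 0.003]
force: [-0.6, -0.2, 0.6]
finger_gap: 0.0284
grip_force: 19.8
```

```bash
python3 - <<'E'
from h import *
w=snap('wrist','wrist4'); s=snap('side','side4');t=snap('scene','scene4'); print(r.get_state()['ee_pos'])
f=lambda p:cv2.resize(p[150:270,170:290],(400,400),interpolation=2)
cv2.imwrite('pics/c4.png',np.hstack([cv2.resize(w['pixels'][180:300,210:330],(400,400)),f(t['pixels'])])[:,:,::-1])
E
```

```text
[0.43031802 0.18902523 0.08138613]
```

View pics/c4.png

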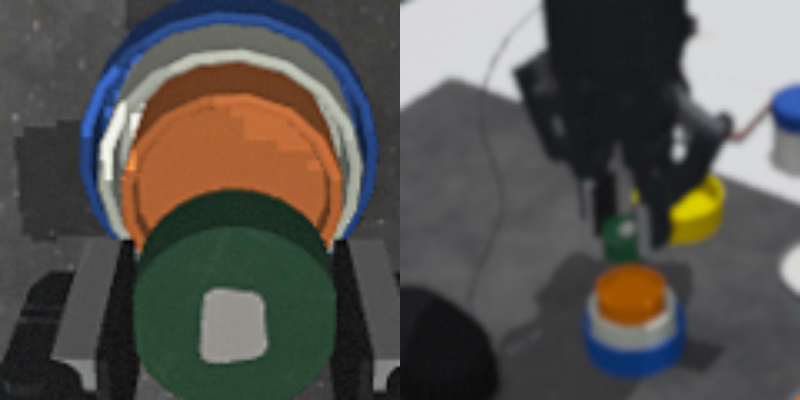

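Call:
drive_tool:
  commands:
    - {"delta_pos": [0, 0, -0.7], "angular": [0, 0, 0]}
    - {"delta_pos": [0, 0, -0.8], "angular": [0, 0, 0]}
    - {"delta_pos": [-0.3, -0.4, 0], "angular": [0, 0, 0]}
    - {"delta_pos": [-0.7, -0.97, 0], "angular": [0, 0, 0]}
    - {"delta_pos": [-0.7, -0.97, 0], "angular": [0, 0, 0]}
    - {"delta_pos": [-0.7, -0.97, 0], "angular": [0, 0, 0]}
    - {"delta_pos": [-0.7, -0.97, 0], "angular": [0, 0, 0]}
    - {"delta_pos": [-0.7, -0.97, 0], "angular": [0, 0, 0]}
    - {"delta_pos": [-0.7, -0.97, 0], "angular": [0, 0, 0]}
    - {"delta_pos": [-0.7, -0.97, 0], "angular": [0, 0, 0]}
    - {"delta_pos": [-0.7, -0.97, 0], "angular": [0, 0, 0]}
    - {"delta_pos": [-0.7, -0.97, 0], "angular": [0, 0, 0]}

```text
time_s: 7.4
ee_pos: [0.5623, 0.0044, 0.11]
eef_rot: [-0.002, -3.14, 0.0]
force: [0.4, 0.0, -0.7]
finger_gap: 0.0287
grip_force: 19.9
```

Call:
drive_tool:
  commands:
    - {"delta_pos": [-0.7, -0.97, 0], "angular": [0, 0, 0]}
    - {"delta_pos": [-0.7, -0.97, 0], "angular": [0, 0, 0]}
    - {"delta_pos": [-0.7, -0.97, 0], "angular": [0, 0, 0]}
    - {"delta_pos": [-0.6, -0.8, 0], "angular": [0, 0, 0]}
    - {"delta_pos": [-0.3, -0.67, 0], "angular": [0, 0, 0]}
    - {"delta_pos": [0, 0, 0], "angular": [0, 0, 0]}

```text
time_s: 7.9
ee_pos: [0.6229, -0.0864, 0.1103]
eef_rot: [0.009, 3.141, -0.004]
force: [-0.3, -1.0, -0.1]
finger_gap: 0.0281
grip_force: 19.9
```

```bash
python3 - <<'E'
from h import *
w=snap('wrist','wrist5'); print(r.get_state()['ee_pos'])
cv2.imwrite('pics/c5.png',w['pixels'][:,:,::-1])
E
```

```text
[ 0.62164756 -0.08370984  0.11016843]
```

View pics/c5.png

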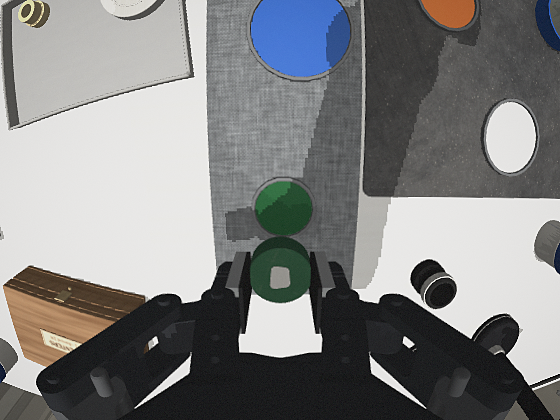

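```bash
python3 - <<'E'
from h import *
w=load('wrist5')
for n,u,v,z in [('green',283.5,207,.007),('white',511,136.5,.007),('blue',300,36,.007)]: print(n,atz(w,u,v,z,True).round(4))
print(ray(w,280,209)[0])
E
```

```text
green [ 0.6225 -0.0832  0.007 ]
white [0.5571 0.1232 0.007 ]
blue [ 0.4897 -0.0701  0.007 ]
[ 0.55005977 -0.08503324  0.25347463]
```

Call:
drive_tool:
  commands:
    - {"delta_pos": [-0.05, 0.07, 0.8], "angular": [0, 0, 0]}
    - {"delta_pos": [0, 0, 1], "angular": [0, 0, 0]}
    - {"delta_pos": [0, 0, 1], "angular": [0, 0, 0]}
    - {"delta_pos": [0, 0, 0.8], "angular": [0, 0, 0]}
    - {"delta_pos": [0, 0, 0.5], "angular": [0, 0, 0]}
    - {"delta_pos": [0, 0, 0.3], "angular": [0, 0, 0]}
    - {"delta_pos": [0, 0, 0.2], "angular": [0, 0, 0]}
    - {"delta_pos": [0, 0, 0.1], "angular": [0, 0, 0]}
    - {"delta_pos": [0, 0, 0], "angular": [0, 0, 0]}

```text
time_s: 8.7
ee_pos: [0.6232, -0.0796, 0.0173]
eef_rot: [0.0, 3.141, 0.0]
force: [0.4, -0.0, -0.3]
finger_gap: 0.0281
grip_force: 19.9
```

Call:
drive_tool:
  commands:
    - {"delta_pos": [0, 0, 0.1], "angular": [0, 0, 0]}
    - {"delta_pos": [0, 0, 0.06], "angular": [0, 0, 0]}
    - {"delta_pos": [0, 0, 0.04], "angular": [0, 0, 0]}
    - {"delta_pos": [0, 0, 0], "angular": [0, 0, 0]}
    - {"delta_pos": [0, 0, 0], "angular": [0, 0, 0]}

```text
time_s: 9.12
ee_pos: [0.6232, -0.08, 0.0133]
eef_rot: [0.001, 3.141, -0.0]
force: [0.5, -0.1, 0.0]
finger_gap: 0.0278
grip_force: 19.9
```

Call:
drive_tool:
  commands:
    - {"delta_pos": [0, 0, 0.03], "angular": [0, 0, 0]}
    - {"delta_pos": [0, 0, 0], "angular": [0, 0, 0]}
    - {"delta_pos": [0, 0, 0], "angular": [0, 0, 0]}

```text
time_s: 9.37
ee_pos: [0.6231, -0.0799, 0.0125]
eef_rot: [0.001, 3.142, 0.0]
force: [0.1, -0.1, -1.0]
finger_gap: 0.0281
grip_force: 19.9
```

Call:
drive_tool:
  commands:
    - {"delta_pos": [0, -0.1, 0], "angular": [0, 0, 0]}
    - {"delta_pos": [0, 0, 0.04], "angular": [0, 0, 0]}
    - {"delta_pos": [0, 0, 0], "angular": [0, 0, 0]}
    - {"delta_pos": [0, 0, 0], "angular": [0, 0, 0]}

```text
time_s: 9.7
ee_pos: [0.6232, -0.0822, 0.0123]
eef_rot: [0.001, 3.141, -0.0]
force: [-1.6, -0.7, 5.4]
finger_gap: 0.0283
grip_force: 20.3
```

Call:
drive_tool:
  commands:
    - {"delta_pos": [0, 0, 0.04], "angular": [0, 0, 0]}
    - {"delta_pos": [0, 0, 0], "angular": [0, 0, 0]}
    - {"delta_pos": [0, 0, 0], "angular": [0, 0, 0]}

```text
time_s: 9.95
ee_pos: [0.6233, -0.0821, 0.0123]
eef_rot: [0.001, 3.141, -0.0]
force: [-2.7, 0.7, 10.8]
finger_gap: 0.0284
grip_force: 20.8
```

Call:
drive_tool:
  commands:
    - {"delta_pos": [0, 0, -0.05], "angular": [0, 0, 0]}
    - {"delta_pos": [0, 0, 0], "angular": [0, 0, 0]}

```text
time_s: 10.12
ee_pos: [0.6234, -0.0821, 0.0123]
eef_rot: [0.001, 3.141, -0.0]
force: [-1.4, -0.2, 5.5]
finger_gap: 0.0283
grip_force: 20.4
```

Call:
drive_tool:
  commands:
    - {"delta_pos": [0, 0, 0], "angular": [0, 0, 0]}
    - {"delta_pos": [0, 0, 0], "angular": [0, 0, 0]}
    - {"delta_pos": [0, 0, 0], "angular": [0, 0, 0]}
    - {"delta_pos": [0, 0, 0], "angular": [0, 0, 0]}
    - {"delta_pos": [0, 0, -0.3], "angular": [0, 0, 0]}
    - {"delta_pos": [0, 0, -0.7], "angular": [0, 0, 0]}
    - {"delta_pos": [0, 0, -1], "angular": [0, 0, 0]}
    - {"delta_pos": [0, 0, -1], "angular": [0, 0, 0]}
    - {"delta_pos": [0, 0, -1], "angular": [0, 0, 0]}
    - {"delta_pos": [0, 0, -1], "angular": [0, 0, 0]}
    - {"delta_pos": [0, 0, 0], "angular": [0, 0, 0]}
  gripper: 0.3

```text
time_s: 11.03
ee_pos: [0.6263, -0.0823, 0.1173]
eef_rot: [0.001, 3.133, -0.001]
force: [0.8, 0.1, 0.4]
finger_gap: 0.0558
grip_force: 0.0
```

Call:
drive_tool:
  commands:
    - {"delta_pos": [0.69, 0.97, 0], "angular": [0, 0, 0]}
    - {"delta_pos": [0.69, 0.97, 0], "angular": [0, 0, 0]}
    - {"delta_pos": [0.69, 0.97, 0], "angular": [0, 0, 0]}
    - {"delta_pos": [0.69, 0.97, 0], "angular": [0, 0, 0]}
    - {"delta_pos": [0.69, 0.97, 0], "angular": [0, 0, 0]}
    - {"delta_pos": [0.69, 0.97, 0], "angular": [0, 0, 0]}
    - {"delta_pos": [0.69, 0.97, 0], "angular": [0, 0, 0]}
    - {"delta_pos": [0.69, 0.97, 0], "angular": [0, 0, 0]}
    - {"delta_pos": [0.69, 0.97, 0], "angular": [0, 0, 0]}
    - {"delta_pos": [0.69, 0.97, 0], "angular": [0, 0, 0]}
    - {"delta_pos": [0.69, 0.97, 0], "angular": [0, 0, 0]}
    - {"delta_pos": [0.69, 0.97, 0], "angular": [0, 0, 0]}

```text
time_s: 12.03
ee_pos: [0.4569, 0.1518, 0.1124]
eef_rot: [0.001, 3.141, 0.001]
force: [-0.0, 0.6, 0.1]
finger_gap: 0.0555
grip_force: 0.0
```

Call:
drive_tool:
  commands:
    - {"delta_pos": [0.69, 0.97, 0], "angular": [0, 0, 0]}
    - {"delta_pos": [0.6, 0.7, 0], "angular": [0, 0, 0]}
    - {"delta_pos": [0.1, 0.25, 0], "angular": [0, 0, 0]}
    - {"delta_pos": [0, 0, 0], "angular": [0, 0, 0]}
    - {"delta_pos": [0, 0, 0], "angular": [0, 0, 0]}

```text
time_s: 12.45
ee_pos: [0.4305, 0.1891, 0.1122]
eef_rot: [0.001, 3.141, 0.0]
force: [0.6, -0.3, 0.3]
finger_gap: 0.0557
grip_force: 0.0
```

```bash
python3 - <<'E'
from h import *
w=snap('wrist','wrist6'); s=snap('side','side6'); print(r.get_state()['ee_pos'])
f=lambda p:cv2.resize(p,(400,400),interpolation=2)
cv2.imwrite('pics/c6.png',np.hstack([f(w['pixels'][160:280,220:340]),f(s['pixels'][260:340,285:365])])[:,:,::-1])
E
```

```text
[0.43091691 0.18820937 0.11210456]
```

View pics/c6.png

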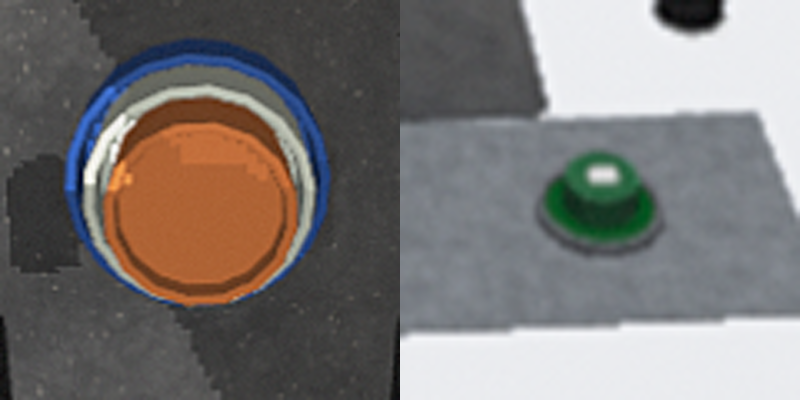

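Call:
drive_tool:
  commands:
    - {"delta_pos": [0, 0, 0.7], "angular": [0, 0, 0]}
    - {"delta_pos": [0, 0, 1], "angular": [0, 0, 0]}
    - {"delta_pos": [0, 0, 0.8], "angular": [0, 0, 0]}
    - {"delta_pos": [0, 0, 0.6], "angular": [0, 0, 0]}
    - {"delta_pos": [0, 0, 0.4], "angular": [0, 0, 0]}
    - {"delta_pos": [0, 0, 0.25], "angular": [0, 0, 0]}
    - {"delta_pos": [0, 0, 0], "angular": [0, 0, 0]}
    - {"delta_pos": [0, 0, 0], "angular": [0, 0, 0]}

```text
time_s: 13.22
ee_pos: [0.4302, 0.189, 0.037]
eef_rot: [0.002, 3.141, -0.0]
force: [0.5, 0.4, 0.4]
finger_gap: 0.0554
grip_force: 0.0
```

Call:
drive_tool:
  commands:
    - {"delta_pos": [0, 0, 0], "angular": [0, 0, 0]}
    - {"delta_pos": [0, 0, 0], "angular": [0, 0, 0]}
    - {"delta_pos": [0, 0, 0], "angular": [0, 0, 0]}
    - {"delta_pos": [0, 0, 0], "angular": [0, 0, 0]}
    - {"delta_pos": [0, 0, 0], "angular": [0, 0, 0]}
    - {"delta_pos": [0, 0, 0], "angular": [0, 0, 0]}
  gripper: -0.3
  newtons: 25

```text
time_s: 13.72
ee_pos: [0.4303, 0.1895, 0.0376]
eef_rot: [0.001, 3.14, 0.001]
force: [0.2, 0.4, 8.0]
finger_gap: 0.0384
grip_force: 25.3
```

Call:
drive_tool:
  commands:
    - {"delta_pos": [0, 0, -0.2], "angular": [0, 0, 0]}
    - {"delta_pos": [0, 0, -0.3], "angular": [0, 0, 0]}
    - {"delta_pos": [0, 0, -0.6], "angular": [0, 0, 0]}
    - {"delta_pos": [0, 0, -0.9], "angular": [0, 0, 0]}
    - {"delta_pos": [0, 0, -0.7], "angular": [0, 0, 0]}
    - {"delta_pos": [0, 0, -0.3], "angular": [0, 0, 0]}
    - {"delta_pos": [0, 0, 0], "angular": [0, 0, 0]}

```text
time_s: 14.3
ee_pos: [0.4305, 0.1899, 0.0983]
eef_rot: [0.0, 3.139, 0.002]
force: [-0.2, 0.8, -0.6]
finger_gap: 0.038
grip_force: 25.4
```

```bash
python3 - <<'E'
from h import *
w=snap('wrist','wrist7'); t=snap('scene','scene7'); print(r.get_state()['ee_pos'])
f=lambda p:cv2.resize(p,(400,400),interpolation=2)
cv2.imwrite('pics/c7.png',np.hstack([f(w['pixels'][150:310,200:360]),f(t['pixels'][150:270,170:290])])[:,:,::-1])
E
```

```text
[0.42965682 0.18944619 0.0969176 ]
```

View pics/c7.png

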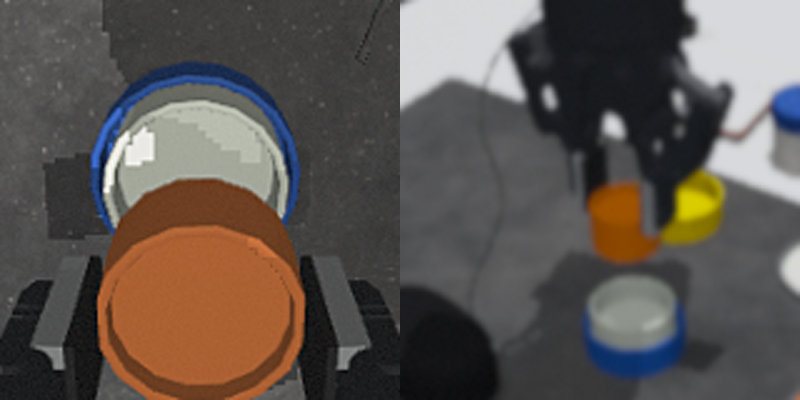

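Call:
drive_tool:
  commands:
    - {"delta_pos": [-0.1, -0.5, 0], "angular": [0, 0, 0]}
    - {"delta_pos": [-0.1, -1, 0], "angular": [0, 0, 0]}
    - {"delta_pos": [-0.1, -1, 0], "angular": [0, 0, 0]}
    - {"delta_pos": [-0.1, -1, 0], "angular": [0, 0, 0]}
    - {"delta_pos": [-0.1, -1, 0], "angular": [0, 0, 0]}
    - {"delta_pos": [-0.1, -1, 0], "angular": [0, 0, 0]}
    - {"delta_pos": [0, -0.8, 0], "angular": [0, 0, 0]}
    - {"delta_pos": [0, -0.37, 0], "angular": [0, 0, 0]}
    - {"delta_pos": [0, 0, 0], "angular": [0, 0, 0]}
    - {"delta_pos": [0, 0, 0], "angular": [0, 0, 0]}

```text
time_s: 15.23
ee_pos: [0.4415, 0.0558, 0.0965]
eef_rot: [-0.002, -3.141, -0.0]
force: [0.5, -0.3, -0.1]
finger_gap: 0.0374
grip_force: 25.3
```

Call:
drive_tool:
  commands:
    - {"delta_pos": [0, 0, 0.7], "angular": [0, 0, 0]}
    - {"delta_pos": [0, 0, 1], "angular": [0, 0, 0]}
    - {"delta_pos": [0, 0, 0.8], "angular": [0, 0, 0]}
    - {"delta_pos": [0, 0, 0.6], "angular": [0, 0, 0]}
    - {"delta_pos": [0, 0, 0.4], "angular": [0, 0, 0]}
    - {"delta_pos": [0, 0, 0], "angular": [0, 0, 0]}
    - {"delta_pos": [0, 0, 0], "angular": [0, 0, 0]}

```text
time_s: 15.82
ee_pos: [0.4416, 0.0568, 0.0267]
eef_rot: [0.002, -3.141, -0.0]
force: [-0.0, -0.4, -0.6]
finger_gap: 0.0375
grip_force: 25.3
```

Call:
drive_tool:
  commands:
    - {"delta_pos": [0, 0, 0.1], "angular": [0, 0, 0]}
    - {"delta_pos": [0, 0, 0.05], "angular": [0, 0, 0]}
    - {"delta_pos": [0, 0, 0], "angular": [0, 0, 0]}
    - {"delta_pos": [0, 0, 0], "angular": [0, 0, 0]}

```text
time_s: 16.15
ee_pos: [0.442, 0.056, 0.0243]
eef_rot: [0.001, 3.141, 0.0]
force: [-0.0, 0.2, 0.2]
finger_gap: 0.038
grip_force: 25.3
```

Call:
drive_tool:
  commands:
    - {"delta_pos": [0, 0, 0.04], "angular": [0, 0, 0]}
    - {"delta_pos": [0, 0, 0], "angular": [0, 0, 0]}
    - {"delta_pos": [0, 0, 0], "angular": [0, 0, 0]}

```text
time_s: 16.4
ee_pos: [0.4418, 0.056, 0.0232]
eef_rot: [0.001, 3.141, 0.0]
force: [-0.6, 0.2, -1.3]
finger_gap: 0.038
grip_force: 25.3
```

Call:
drive_tool:
  commands:
    - {"delta_pos": [0, 0, 0.04], "angular": [0, 0, 0]}
    - {"delta_pos": [0, 0, 0], "angular": [0, 0, 0]}
    - {"delta_pos": [0, 0, 0], "angular": [0, 0, 0]}

```text
time_s: 16.65
ee_pos: [0.4418, 0.0559, 0.0227]
eef_rot: [0.001, 3.141, 0.0]
force: [0.2, 0.4, 3.9]
finger_gap: 0.0377
grip_force: 25.8
```

Call:
drive_tool:
  commands:
    - {"delta_pos": [0, 0, 0], "angular": [0, 0, 0]}
    - {"delta_pos": [0, 0, 0], "angular": [0, 0, 0]}
    - {"delta_pos": [0, 0, 0], "angular": [0, 0, 0]}
    - {"delta_pos": [0, 0, 0], "angular": [0, 0, 0]}
    - {"delta_pos": [0, 0, -0.3], "angular": [0, 0, 0]}
    - {"delta_pos": [0, 0, -0.7], "angular": [0, 0, 0]}
    - {"delta_pos": [0, 0, -1], "angular": [0, 0, 0]}
    - {"delta_pos": [0, 0, -1], "angular": [0, 0, 0]}
    - {"delta_pos": [0, 0, -1], "angular": [0, 0, 0]}
  gripper: 0.55

```text
time_s: 17.4
ee_pos: [0.4413, 0.0559, 0.1033]
eef_rot: [-0.001, -3.141, 0.0]
force: [1.4, 0.2, -1.0]
finger_gap: 0.066
grip_force: 0.0
```

Call:
drive_tool:
  commands:
    - {"delta_pos": [0.1, 0.5, 0], "angular": [0, 0, 0]}
    - {"delta_pos": [0.1, 1, 0], "angular": [0, 0, 0]}
    - {"delta_pos": [0.1, 1, 0], "angular": [0, 0, 0]}
    - {"delta_pos": [0.1, 1, 0], "angular": [0, 0, 0]}
    - {"delta_pos": [0.1, 1, 0], "angular": [0, 0, 0]}
    - {"delta_pos": [0.07, 1, 0], "angular": [0, 0, 0]}
    - {"delta_pos": [0, 0.8, 0], "angular": [0, 0, 0]}
    - {"delta_pos": [0, 0.36, 0], "angular": [0, 0, 0]}
    - {"delta_pos": [0, 0, 0], "angular": [0, 0, 0]}
    - {"delta_pos": [0, 0, 0], "angular": [0, 0, 0]}

```text
time_s: 18.23
ee_pos: [0.4302, 0.1887, 0.1024]
eef_rot: [-0.0, -3.141, 0.001]
force: [-0.1, -0.2, -0.0]
finger_gap: 0.0663
grip_force: 0.0
```

```bash
python3 - <<'E'
from h import *
w=snap('wrist','wrist8'); s=snap('side','side8'); print(r.get_state()['ee_pos'])
f=lambda p:cv2.resize(p,(400,400),interpolation=2)
cv2.imwrite('pics/c8.png',np.hstack([f(w['pixels'][120:280,120:280][:, :]),f(w['pixels'][160:280,220:340])])[:,:,::-1])
E
```

```text
[0.4301865  0.18757148 0.10231648]
```

View pics/c8.png

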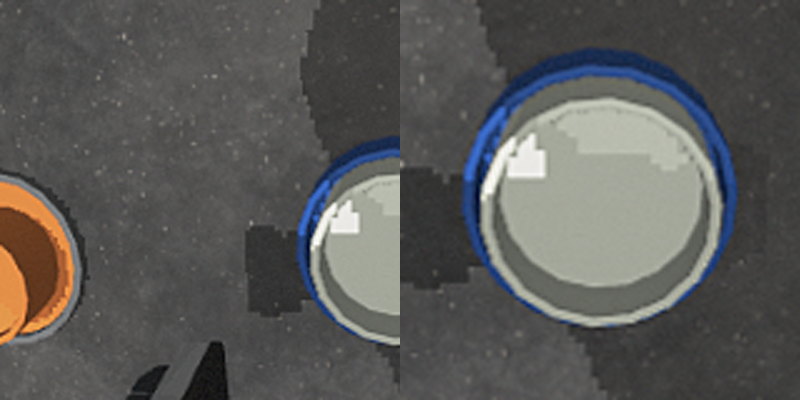

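Call:
drive_tool:
  commands:
    - {"delta_pos": [0, 0, 0.7], "angular": [0, 0, 0]}
    - {"delta_pos": [0, 0, 1], "angular": [0, 0, 0]}
    - {"delta_pos": [0, 0, 0.9], "angular": [0, 0, 0]}
    - {"delta_pos": [0, 0, 0.6], "angular": [0, 0, 0]}
    - {"delta_pos": [0, 0, 0.4], "angular": [0, 0, 0]}
    - {"delta_pos": [0, 0, 0.3], "angular": [0, 0, 0]}
    - {"delta_pos": [0, 0, 0], "angular": [0, 0, 0]}
    - {"delta_pos": [0, 0, 0], "angular": [0, 0, 0]}

```text
time_s: 19.0
ee_pos: [0.4305, 0.1887, 0.0244]
eef_rot: [-0.002, -3.142, 0.0]
force: [1.2, 0.9, 0.7]
finger_gap: 0.066
grip_force: 0.0
```

Call:
drive_tool:
  commands:
    - {"delta_pos": [0, 0, 0], "angular": [0, 0, 0]}
    - {"delta_pos": [0, 0, 0], "angular": [0, 0, 0]}
    - {"delta_pos": [0, 0, 0], "angular": [0, 0, 0]}
    - {"delta_pos": [0, 0, 0], "angular": [0, 0, 0]}
    - {"delta_pos": [0, 0, 0], "angular": [0, 0, 0]}
    - {"delta_pos": [0, 0, 0], "angular": [0, 0, 0]}
  gripper: 0.0
  newtons: 25

```text
time_s: 19.5
ee_pos: [0.4308, 0.1893, 0.0251]
eef_rot: [0.001, 3.14, 0.001]
force: [-0.1, -0.2, 6.6]
finger_gap: 0.0484
grip_force: 26.3
```

Call:
drive_tool:
  commands:
    - {"delta_pos": [0, 0, -0.2], "angular": [0, 0, 0]}
    - {"delta_pos": [0, 0, -0.3], "angular": [0, 0, 0]}
    - {"delta_pos": [0, 0, -0.6], "angular": [0, 0, 0]}
    - {"delta_pos": [0, 0, -0.9], "angular": [0, 0, 0]}
    - {"delta_pos": [0, 0, -0.7], "angular": [0, 0, 0]}
    - {"delta_pos": [0, 0, -0.3], "angular": [0, 0, 0]}
    - {"delta_pos": [0, 0, 0], "angular": [0, 0, 0]}

```text
time_s: 20.08
ee_pos: [0.4312, 0.1897, 0.0858]
eef_rot: [0.0, 3.139, 0.002]
force: [-0.5, 0.7, -1.0]
finger_gap: 0.0477
grip_force: 26.0
```

```bash
python3 - <<'E'
from h import *
w=snap('wrist','wrist9'); t=snap('scene','scene9'); print(r.get_state()['ee_pos'])
f=lambda p:cv2.resize(p,(400,400),interpolation=2)
cv2.imwrite('pics/c9.png',np.hstack([f(w['pixels'][150:310,200:360]),f(t['pixels'][170:300,190:320])])[:,:,::-1])
E
```

```text
[0.43033532 0.18924267 0.08436621]
```

View pics/c9.png

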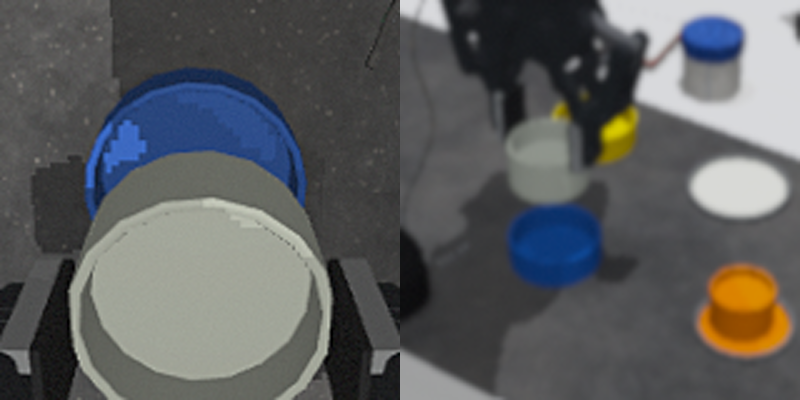

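Call:
drive_tool:
  commands:
    - {"delta_pos": [-0.5, -0.25, 0], "angular": [0, 0, 0]}
    - {"delta_pos": [-0.9, -0.46, 0], "angular": [0, 0, 0]}
    - {"delta_pos": [-0.9, -0.46, 0], "angular": [0, 0, 0]}
    - {"delta_pos": [-0.9, -0.46, 0], "angular": [0, 0, 0]}
    - {"delta_pos": [-0.9, -0.46, 0], "angular": [0, 0, 0]}
    - {"delta_pos": [-0.9, -0.46, 0], "angular": [0, 0, 0]}
    - {"delta_pos": [-0.9, -0.46, 0], "angular": [0, 0, 0]}
    - {"delta_pos": [-0.38, -0.24, 0], "angular": [0, 0, 0]}
    - {"delta_pos": [0, 0, 0], "angular": [0, 0, 0]}
    - {"delta_pos": [0, 0, 0], "angular": [0, 0, 0]}

```text
time_s: 21.02
ee_pos: [0.5553, 0.1236, 0.0835]
eef_rot: [-0.002, -3.14, 0.001]
force: [-0.7, 0.6, -0.9]
finger_gap: 0.0475
grip_force: 26.0
```

Call:
drive_tool:
  commands:
    - {"delta_pos": [0, 0, 0.5], "angular": [0, 0, 0]}
    - {"delta_pos": [0, 0, 0.8], "angular": [0, 0, 0]}
    - {"delta_pos": [0, 0, 0.7], "angular": [0, 0, 0]}
    - {"delta_pos": [0, 0, 0.5], "angular": [0, 0, 0]}
    - {"delta_pos": [0, 0, 0.25], "angular": [0, 0, 0]}
    - {"delta_pos": [0, 0, 0], "angular": [0, 0, 0]}
    - {"delta_pos": [0, 0, 0], "angular": [0, 0, 0]}

```text
time_s: 21.6
ee_pos: [0.5554, 0.1245, 0.0291]
eef_rot: [0.0, -3.141, 0.0]
force: [0.0, 0.0, 0.3]
finger_gap: 0.0477
grip_force: 26.0
```

Floor contact expected at TCP about 0.0235.

Call:
drive_tool:
  commands:
    - {"delta_pos": [0, 0, 0.12], "angular": [0, 0, 0]}
    - {"delta_pos": [0, 0, 0.06], "angular": [0, 0, 0]}
    - {"delta_pos": [0, 0, 0], "angular": [0, 0, 0]}
    - {"delta_pos": [0, 0, 0], "angular": [0, 0, 0]}

```text
time_s: 21.93
ee_pos: [0.5562, 0.1241, 0.026]
eef_rot: [0.001, 3.141, 0.0]
force: [0.6, 0.4, -1.1]
finger_gap: 0.0478
grip_force: 26.0
```

Call:
drive_tool:
  commands:
    - {"delta_pos": [0, 0, 0.05], "angular": [0, 0, 0]}
    - {"delta_pos": [0, 0, 0], "angular": [0, 0, 0]}
    - {"delta_pos": [0, 0, 0], "angular": [0, 0, 0]}

```text
time_s: 22.18
ee_pos: [0.556, 0.1241, 0.0248]
eef_rot: [0.001, 3.141, 0.0]
force: [-0.2, 0.2, -0.3]
finger_gap: 0.0475
grip_force: 26.0
```

Call:
drive_tool:
  commands:
    - {"delta_pos": [0, 0, 0.04], "angular": [0, 0, 0]}
    - {"delta_pos": [0, 0, 0], "angular": [0, 0, 0]}
    - {"delta_pos": [0, 0, 0], "angular": [0, 0, 0]}

```text
time_s: 22.43
ee_pos: [0.5561, 0.1241, 0.0242]
eef_rot: [0.001, 3.141, 0.0]
force: [-0.6, -0.2, 3.3]
finger_gap: 0.0478
grip_force: 26.4
```

Call:
drive_tool:
  commands:
    - {"delta_pos": [0, 0, 0], "angular": [0, 0, 0]}
    - {"delta_pos": [0, 0, 0], "angular": [0, 0, 0]}
    - {"delta_pos": [0, 0, 0], "angular": [0, 0, 0]}
    - {"delta_pos": [0, 0, 0], "angular": [0, 0, 0]}
    - {"delta_pos": [0, 0, -0.3], "angular": [0, 0, 0]}
    - {"delta_pos": [0, 0, -0.7], "angular": [0, 0, 0]}
    - {"delta_pos": [0, 0, -1], "angular": [0, 0, 0]}
    - {"delta_pos": [0, 0, -1], "angular": [0, 0, 0]}
    - {"delta_pos": [0, 0, -1], "angular": [0, 0, 0]}
  gripper: 0.82

```text
time_s: 23.18
ee_pos: [0.5557, 0.124, 0.1049]
eef_rot: [-0.001, -3.141, 0.0]
force: [1.2, 0.9, 0.2]
finger_gap: 0.0774
grip_force: 0.0
```

Call:
drive_tool:
  commands:
    - {"delta_pos": [0.5, 0.25, 0], "angular": [0, 0, 0]}
    - {"delta_pos": [0.9, 0.46, 0], "angular": [0, 0, 0]}
    - {"delta_pos": [0.9, 0.46, 0], "angular": [0, 0, 0]}
    - {"delta_pos": [0.9, 0.46, 0], "angular": [0, 0, 0]}
    - {"delta_pos": [0.9, 0.46, 0], "angular": [0, 0, 0]}
    - {"delta_pos": [0.9, 0.46, 0], "angular": [0, 0, 0]}
    - {"delta_pos": [0.9, 0.46, 0], "angular": [0, 0, 0]}
    - {"delta_pos": [0.38, 0.24, 0], "angular": [0, 0, 0]}
    - {"delta_pos": [0, 0, 0], "angular": [0, 0, 0]}
    - {"delta_pos": [0, 0, 0], "angular": [0, 0, 0]}

```text
time_s: 24.02
ee_pos: [0.4307, 0.1894, 0.1039]
eef_rot: [-0.001, 3.141, 0.0]
force: [0.2, -0.5, 0.1]
finger_gap: 0.078
grip_force: 0.0
```

```bash
python3 - <<'E'
from h import *
w=snap('wrist','wrist10'); print(r.get_state()['ee_pos'])
cv2.imwrite('pics/c10.png',w['pixels'][:,:,::-1])
E
```

```text
[0.43153852 0.18908584 0.10403648]
```

View pics/c10.png

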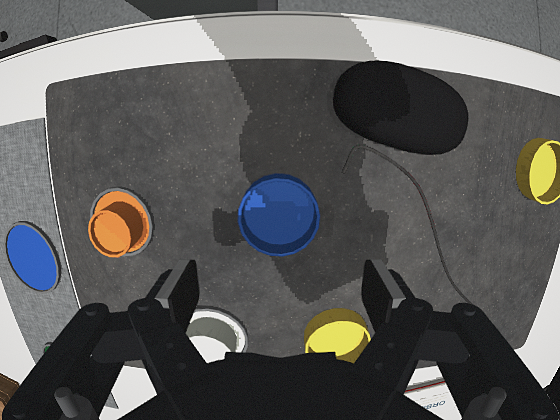

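Call:
drive_tool:
  commands:
    - {"delta_pos": [0, 0, 0.7], "angular": [0, 0, 0]}
    - {"delta_pos": [0, 0, 1], "angular": [0, 0, 0]}
    - {"delta_pos": [0, 0, 1], "angular": [0, 0, 0]}
    - {"delta_pos": [0, 0, 0.8], "angular": [0, 0, 0]}
    - {"delta_pos": [0, 0, 0.6], "angular": [0, 0, 0]}
    - {"delta_pos": [0, 0, 0.4], "angular": [0, 0, 0]}
    - {"delta_pos": [0, 0, 0.25], "angular": [0, 0, 0]}
    - {"delta_pos": [0, 0, 0], "angular": [0, 0, 0]}
    - {"delta_pos": [0, 0, 0], "angular": [0, 0, 0]}

```text
time_s: 24.82
ee_pos: [0.431, 0.1889, 0.009]
eef_rot: [0.002, 3.141, -0.0]
force: [0.1, -0.4, -0.3]
finger_gap: 0.0776
grip_force: 0.0
```

Call:
drive_tool:
  commands:
    - {"delta_pos": [0, 0, 0], "angular": [0, 0, 0]}
    - {"delta_pos": [0, 0, 0], "angular": [0, 0, 0]}
    - {"delta_pos": [0, 0, 0], "angular": [0, 0, 0]}
    - {"delta_pos": [0, 0, 0], "angular": [0, 0, 0]}
    - {"delta_pos": [0, 0, 0], "angular": [0, 0, 0]}
    - {"delta_pos": [0, 0, 0], "angular": [0, 0, 0]}
  gripper: 0.2
  newtons: 25

```text
time_s: 25.32
ee_pos: [0.431, 0.1892, 0.01]
eef_rot: [0.001, 3.14, 0.001]
force: [-1.0, -0.5, 6.6]
finger_gap: 0.0597
grip_force: 26.0
```

Call:
drive_tool:
  commands:
    - {"delta_pos": [0, 0, -0.2], "angular": [0, 0, 0]}
    - {"delta_pos": [0, 0, -0.4], "angular": [0, 0, 0]}
    - {"delta_pos": [0, 0, -0.7], "angular": [0, 0, 0]}
    - {"delta_pos": [0, 0, -1], "angular": [0, 0, 0]}
    - {"delta_pos": [0, 0, -1], "angular": [0, 0, 0]}
    - {"delta_pos": [0, 0, -0.7], "angular": [0, 0, 0]}
    - {"delta_pos": [0, 0, -0.3], "angular": [0, 0, 0]}
    - {"delta_pos": [0, 0, 0], "angular": [0, 0, 0]}

```text
time_s: 25.98
ee_pos: [0.4312, 0.1896, 0.0966]
eef_rot: [0.0, 3.139, 0.003]
force: [-0.1, 0.6, -2.2]
finger_gap: 0.0591
grip_force: 27.2
```

Call:
drive_tool:
  commands:
    - {"delta_pos": [-0.1, -0.5, 0], "angular": [0, 0, 0]}
    - {"delta_pos": [-0.2, -0.95, 0], "angular": [0, 0, 0]}
    - {"delta_pos": [-0.2, -0.95, 0], "angular": [0, 0, 0]}
    - {"delta_pos": [-0.2, -0.95, 0], "angular": [0, 0, 0]}
    - {"delta_pos": [-0.2, -0.95, 0], "angular": [0, 0, 0]}
    - {"delta_pos": [-0.2, -0.95, 0], "angular": [0, 0, 0]}
    - {"delta_pos": [-0.2, -0.95, 0], "angular": [0, 0, 0]}
    - {"delta_pos": [-0.2, -0.95, 0], "angular": [0, 0, 0]}
    - {"delta_pos": [-0.2, -0.95, 0], "angular": [0, 0, 0]}
    - {"delta_pos": [-0.1, -0.5, 0], "angular": [0, 0, 0]}
    - {"delta_pos": [0, 0, 0], "angular": [0, 0, 0]}
    - {"delta_pos": [0, 0, 0], "angular": [0, 0, 0]}

```text
time_s: 26.98
ee_pos: [0.4657, 0.0168, 0.0943]
eef_rot: [-0.003, -3.14, -0.0]
force: [0.4, 1.4, -0.8]
finger_gap: 0.0587
grip_force: 27.2
```

```bash
cat > m.py <<'E'
from h import *
import sys
def blobs(s,fish,lo=(100,120,40),hi=(130,255,255),zs=.0055):
    hsv=cv2.cvtColor(s['pixels'],cv2.COLOR_RGB2HSV); m=cv2.inRange(hsv,lo,hi)
    n,l,st,c=cv2.connectedComponentsWithStats(m)
    for i in range(1,n):
        if st[i,4]>40:
            ys,xs=np.nonzero(l==i); q=np.array([atz(s,a,b,zs,fish) for a,b in zip(xs,ys)])
            print(st[i],c[i].round(1),s['pixels'][l==i].mean(0).round(),'mid',((q.max(0)+q.min(0))/2).round(4),'ext',np.ptp(q,axis=0).round(3))
E
python3 - <<'E'
from m import *
w=snap('wrist','wrist11'); print(r.get_state()['ee_pos'],ray(w,280,209)[0]); blobs(w,True)
E
```

```text
[0.46579905 0.01773642 0.09443574] [0.39317909 0.01742947 0.23767695]
[ 128  190   88   88 5681] [170.3 231.7] [ 55. 100. 187.] mid [ 0.4843 -0.0704  0.0055] ext [0.075 0.075 0.   ]
[  215   208   131   127 12818] [279.9 272. ] [ 35.  60. 110.] mid [0.5203 0.0173 0.0055] ext [0.117 0.108 0.   ]
[440 404   8  15  47] [444.  410.9] [29. 43. 80.] mid [0.7293 0.2231 0.0055] ext [0.036 0.019 0.   ]
```

Call:
drive_tool:
  commands:
    - {"delta_pos": [-0.1, -0.5, 0], "angular": [0, 0, 0]}
    - {"delta_pos": [-0.2, -0.9, 0], "angular": [0, 0, 0]}
    - {"delta_pos": [-0.2, -0.9, 0], "angular": [0, 0, 0]}
    - {"delta_pos": [-0.2, -0.9, 0], "angular": [0, 0, 0]}
    - {"delta_pos": [-0.14, -0.8, 0], "angular": [0, 0, 0]}
    - {"delta_pos": [-0.1, -0.38, 0], "angular": [0, 0, 0]}
    - {"delta_pos": [0, 0, 0], "angular": [0, 0, 0]}
    - {"delta_pos": [0, 0, 0], "angular": [0, 0, 0]}

```text
time_s: 27.7
ee_pos: [0.485, -0.0699, 0.0948]
eef_rot: [0.0, -3.141, -0.001]
force: [-0.0, 1.1, -0.7]
finger_gap: 0.0592
grip_force: 27.2
```

Call:
drive_tool:
  commands:
    - {"delta_pos": [0, 0, 0.6], "angular": [0, 0, 0]}
    - {"delta_pos": [0, 0, 1], "angular": [0, 0, 0]}
    - {"delta_pos": [0, 0, 1], "angular": [0, 0, 0]}
    - {"delta_pos": [0, 0, 0.7], "angular": [0, 0, 0]}
    - {"delta_pos": [0, 0, 0.4], "angular": [0, 0, 0]}
    - {"delta_pos": [0, 0, 0.15], "angular": [0, 0, 0]}
    - {"delta_pos": [0, 0, 0], "angular": [0, 0, 0]}
    - {"delta_pos": [0, 0, 0], "angular": [0, 0, 0]}

```text
time_s: 28.37
ee_pos: [0.4854, -0.0699, 0.0183]
eef_rot: [-0.001, 3.141, 0.0]
force: [-0.6, -0.2, -0.8]
finger_gap: 0.0591
grip_force: 27.2
```

Call:
drive_tool:
  commands:
    - {"delta_pos": [0, 0, 0.12], "angular": [0, 0, 0]}
    - {"delta_pos": [0, 0, 0.06], "angular": [0, 0, 0]}
    - {"delta_pos": [0, 0, 0], "angular": [0, 0, 0]}
    - {"delta_pos": [0, 0, 0], "angular": [0, 0, 0]}

```text
time_s: 28.7
ee_pos: [0.4853, -0.0705, 0.0146]
eef_rot: [0.001, 3.141, -0.0]
force: [-0.7, 0.1, -0.3]
finger_gap: 0.0593
grip_force: 27.2
```

Call:
drive_tool:
  commands:
    - {"delta_pos": [0, 0, 0.05], "angular": [0, 0, 0]}
    - {"delta_pos": [0, 0, 0], "angular": [0, 0, 0]}
    - {"delta_pos": [0, 0, 0], "angular": [0, 0, 0]}

```text
time_s: 28.95
ee_pos: [0.4851, -0.0705, 0.0133]
eef_rot: [0.001, 3.142, -0.0]
force: [-0.2, 0.2, -0.8]
finger_gap: 0.0596
grip_force: 27.2
```

Call:
drive_tool:
  commands:
    - {"delta_pos": [0, 0, 0.04], "angular": [0, 0, 0]}
    - {"delta_pos": [0, 0, 0], "angular": [0, 0, 0]}
    - {"delta_pos": [0, 0, 0], "angular": [0, 0, 0]}

```text
time_s: 29.2
ee_pos: [0.4851, -0.0705, 0.013]
eef_rot: [0.001, 3.141, -0.0]
force: [-0.1, -0.2, 5.1]
finger_gap: 0.0588
grip_force: 27.7
```

Contact with the dish floor; release and rise.

Call:
drive_tool:
  commands:
    - {"delta_pos": [0, 0, 0], "angular": [0, 0, 0]}
    - {"delta_pos": [0, 0, 0], "angular": [0, 0, 0]}
    - {"delta_pos": [0, 0, 0], "angular": [0, 0, 0]}
    - {"delta_pos": [0, 0, 0], "angular": [0, 0, 0]}
    - {"delta_pos": [0, 0, -0.3], "angular": [0, 0, 0]}
    - {"delta_pos": [0, 0, -0.7], "angular": [0, 0, 0]}
    - {"delta_pos": [0, 0, -1], "angular": [0, 0, 0]}
    - {"delta_pos": [0, 0, -1], "angular": [0, 0, 0]}
    - {"delta_pos": [0, 0, -1], "angular": [0, 0, 0]}
    - {"delta_pos": [0, 0, -1], "angular": [0, 0, 0]}
    - {"delta_pos": [0, 0, 0], "angular": [0, 0, 0]}
    - {"delta_pos": [0, 0, 0], "angular": [0, 0, 0]}
  gripper: 0.85

```text
time_s: 30.2
ee_pos: [0.4858, -0.0706, 0.1137]
eef_rot: [0.001, 3.139, -0.0]
force: [-0.4, -0.2, -0.5]
finger_gap: 0.0793
grip_force: 0.0
```

```bash
python3 - <<'E'
from m import *
w=snap('wrist','wrist12'); s=snap('side','side12'); print(r.get_state()['ee_pos'],r.get_state()['finger_gap'])
blobs(w,True); print('z rim'); blobs(w,True,zs=.0275); print('side'); blobs(s,False,zs=.0275)
print('side orange'); blobs(s,False,(5,150,80),(18,255,255),.0335)
E
```

```text
[ 0.48460606 -0.07042997  0.11223074] 0.07851370845182412
[ 234  157   93   94 6750] [280. 203.] [ 47.  80. 144.] mid [ 0.4858 -0.0698  0.0055] ext [0.078 0.075 0.   ]
[514 342  26  29 431] [528.1 354.3] [ 47.  69. 128.] mid [0.7039 0.2672 0.0055] ext [0.064 0.068 0.   ]
z rim
[ 234  157   93   94 6750] [280. 203.] [ 47.  80. 144.] mid [ 0.4794 -0.0698  0.0275] ext [0.072 0.068 0.   ]
[514 342  26  29 431] [528.1 354.3] [ 47.  69. 128.] mid [0.6784 0.2377 0.0275] ext [0.058 0.062 0.   ]
side
[311 208  17  12 176] [319.1 213.3] [ 39.  66. 140.] mid [0.6678 0.2383 0.0275] ext [0.048 0.062 0.   ]
[236 281  38  31 896] [254.5 296.8] [ 20.  56. 120.] mid [ 0.4819 -0.083   0.0275] ext [0.071 0.088 0.   ]
side orange
[222 248  25  22 409] [234.3 259.2] [180.  96.  18.] mid [0.4411 0.0353 0.0335] ext [0.052 0.08  0.   ]
```

```bash
python3 -c "
from bench import r
print(r.close_job())"
```

```text
the job is handed in; nothing more can be done
None
```

The nest is apart and the job is handed in at about 30 s: the specimen and the orange, white and blue cups were each set down in their own dish. I saw the first three in their dishes by eye; the blue cup I checked only by its position in the last camera images and the contact height. My first close on the specimen caught the orange rim briefly, at about 7 N, with nothing visibly shifted afterwards.

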